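Roll test for science-kit rods

ROBOT

A 6-joint arm with a two-finger parallel gripper is mounted at the origin on the work surface. World frame = base frame: x ahead of the robot, y to its left, z up, the work surface at z = 0. Lengths are in m, angles in rad, forces in N, time in s.
With the tool pointing down it reaches from about 0.35 to 1 m from the base axis. Payload 7.1 kg.
Tool frame: the origin (TCP) lies on the centre line of the jaws, within the pads' length; the fingertips stand 14 mm ahead of it and the grasp point (between the pads) lies 5 mm behind it; z points along the fingers, y is the line along which they close (so a half turn about z gives the same grasp; the last joint's range is limited). The gripper opens to 85 mm and grips with 20 to 120 N. Pads are 22 mm wide; open, the fingers measure 114 mm over their backs; the gripper's body (76 mm by 85 mm) begins 54 mm behind the grasp point. The pads swing forward as they close: fully open they stand 13 mm farther back than shut.
Start: joints at [1.237, 0.423, 1.63, -0, 1.089, -0.019], TCP at [0.193, 0.594, 0.245] pointing down, gripper open.
Joint ranges: [-3, 3], [-0.9, 2.11], [0.09, 2.58], [-1.31, 4.45], [0.11, 2.69], [-2.54, 2.54]. Speed limits (rad/s): [2.39, 2.39, 3.01, 3.14, 3.14, 3.14].

INTERFACE

Orientations are given as a rotation vector (axis times angle).
In Python, from cell import robot gives the robot as it stands.
- The arm moves only by the tool servo_tool, never from a script. Its argument "series" is a list of rows, each a list of 3 entries, a list of its own where there are three numbers: the shift along the tool's x, y, z in m, then the turn, a rotation vector about the tool's x, y, z in rad, then the opening in per cent of the stroke, from 0 (shut) to 100 (fully open). A call has 1 to 5 rows; each row is the pose to reach, as a shift and turn from the pose commanded when the call began, along the tool's axes at that moment; what a row does not reach only later rows make up. A row lasts 1/8 s, in which the tool goes at most 62.5 mm and 10.7 degrees, less where a joint would pass 70% of its speed; a pose out of reach is approached as far as the arm can. A call with a gripper value outside its range is refused whole. The fingers move at their own pace and stop on an object; "newtons" is the grip in N (left out, the last holds). Time passes only in rows, so rows that repeat a pose let the fingers close. It gives the time, the measured TCP pose, the force, the opening and the grip force at its end, in the units of the state.
- robot.observe(): the state, without advancing time (a new reading comes with each control period).
- robot.get_image(name): name is "scene" or "side" or "wrist"; returns a dict with "frame" (384x512x3 uint8, red, green, blue), "z_map" (384x512 float32, m along the optical axis (not along the pixel's ray), 0 where there is no reading), "fovy" (degrees; the focal length in pixels is half the picture's height over the tangent of half this angle, whatever the lens; pixels are square), "cx", "cy" (the principal point, pixels), "R" (3x3) and "t" (3): a world point X has camera coordinates R X + t. Camera axes: x right, y down, z forward; pixel columns grow to the right and rows downward; lengths in m; the calibration is good to about 2 mm. A picture is of the moment at which its call begins.
- robot.hand_in(): hands the job in; it is judged then, once.
Trained networks look in a picture, given as the dict that the camera call returned (one of the last four; its "shot" number tells which), for a name from the list of things; names that differ only in an ending like _2 or _b are one class to them, and where a whole thing is asked for, a point or a joint stands for the part that bears it (a point fixed in the world has none). Each returns a list of dicts, best first, with "confidence" (0 to 1); they miss things now and then, are a little off and sometimes report something else, mostly with a low value. They report only what shows in the picture. A call takes as long as a camera call. They do not tell look-alikes from the thing itself.
- robot.trace(picture, label): "region" (384x512 bool, what is visible of it) and "uv" ([column, row] in pixels, amid what is visible of it).
The state is a dict: "t": time; "joints": joint angles; "qd": joint speeds; "joint_efforts": joint torques, N m; "eef_pos": TCP position; "eef_rot": TCP orientation; "contact_force": force on the tool from outside, world axes, zero at the start; "ft_torque": the same for the moment, N m; "opening": opening from 0.0 (shut) to 1.0 (fully open); "gripper_force": force on a finger pad.
Only numpy, scipy, OpenCV 4.12 (cv2) and the standard library are available. Lean on these libraries where they do the work, as an engineer would, in place of code of your own. Each camera call takes 0.05 s, during which the arm holds its last target. There are 200 camera calls.

TASK

Two aluminium rods for the science kits lie on the flat wooden test plate: one is straight, the other is bent and would wobble and lift if rolled. Roll the straight rod along the plate until it rests against the dark stop bar at the far end, without lifting it off the plate. Reject the bent rod: put it into the open black tray so that it lies inside on the tray's floor.

Things in the scene. Friction and masses are not known exactly. Their poses are not given: they have to be found in the camera images.
- straight_rod_mid (a point): Centre (on the axis, half-way along) of the straight aluminium rod: 26 mm diameter, 140 mm long, about 0.18 kg, loose on the plate. Own y runs along the rod, at the start within 10 degrees of parallel to the stop bar; x and z lie across it and turn as it rolls (z up at the start). It rolls freely and may run on once pushed.
- bent_rod_mid (a point): Centre of the bent aluminium rod, 26 mm thick, about 0.18 kg, loose, lying flat on the plate beside the straight one, about 140 mm over all. Its middle 50 mm is straight along its own y axis (point on the axis, half-way along, 13 mm above the plate); both 47 mm ends bend 20 degrees sideways towards its own -x. z up. Grasp the middle part.
- stop_face (a point): Middle of the near face of the dark stop bar, 25 mm above the table, the height of a resting rod's axis. x: rolling direction, from plate to bar; y along the bar; z up. Fixed flat wooden plate: from this point 275 mm towards -x, 200 mm to each side in y, its top 13 mm below the point. Bar: 18 mm thick, top 14 mm above the plate. A rod touching it has its axis 13 mm before this face.
- reject_tray: Open-topped black plastic tray for rejects, fixed on the table to the left or right of the plate: 240 mm along its x, 170 mm along its y, 45 mm high, walls and floor 5 mm. Origin at the centre of its underside, z up.
Not all that is in view belongs to the job. Leave any orange, pink or yellow look-alike of the part that bears straight_rod_mid alone.

How it is judged:
On the way:
1. the straight rod rolls over on the plate, at least about a third of a turn from how it lay (angle between straight_rod_mid's own z axis and vertical above 2 rad and z of straight_rod_mid in the frame of stop_face between -0.006 and 0.01 m), for 0.02 s.
At the end, for the whole second after the job is handed in: The straight rod lies at rest on the plate against the stop bar (its axis within 15 mm of touching distance, parallel to the bar within 10 degrees), and the bent rod lies at rest inside the tray, its middle lower than 36 mm above the tray's underside (x of straight_rod_mid in the frame of stop_face between -0.028 and -0.005 m and y of straight_rod_mid in the frame of stop_face between -0.2 and 0.2 m and z of straight_rod_mid in the frame of stop_face between -0.006 and 0.006 m and angle between the y axis of straight_rod_mid and the y axis of stop_face, either way round below 0.18 rad and linear speed of each of straight_rod, bent_rod below 0.02 m/s and x of bent_rod_mid in the frame of reject_tray between -0.115 and 0.115 m and y of bent_rod_mid in the frame of reject_tray between -0.08 and 0.08 m and z of bent_rod_mid in the frame of reject_tray below 0.036 m).
It fails at once if the straight rod is lifted more than 15 mm off the plate (z of straight_rod_mid in the frame of stop_face above 0.015 m).
It also fails if it takes over 54 s, if anything falls off the work surface, if the arm or the gripper's body presses on something with over 40 N, if the wrist force passes 120 N, or if a joint passes its speed limit or range.

## Working session

There is one attempt and no reset: what is moved stays moved. The work goes in short steps, Python scripts to look and compute and a tool call to move; the robot and the scene stay as the last step left them, time stands still between calls to the robot, and variables do not carry over. Pictures are saved under pics/ and viewed, at most 10 in all, crops included, and the job is handed in when it is done.

Besides the shell and the picture viewer there is one more tool, called as name([rows], argument=value, ...), one row to a line, values as JSON. servo_tool: Moves the arm, as the interface text tells. Its arguments: {"type":"object","properties":{"series":{"type":"array","items":{"type":"array"}},"newtons":{"type":"number"}},"required":["series"]}

```bash
mkdir -p pics; cat > h.py <<'E'
import numpy as np, cv2
from cell import robot
from scipy.spatial.transform import Rotation as Ro
def pts(p):
    z=p["z_map"]; f=192/np.tan(np.radians(p["fovy"])/2)
    v,u=np.mgrid[:384,:512]
    c=np.stack([(u-p["cx"])/f*z,(v-p["cy"])/f*z,z],-1)
    return (c-p["t"])@p["R"]   # R^T (c-t)
def rel(dx):
    s=robot.observe(); return Ro.from_rotvec(s["eef_rot"]).inv().apply(dx)
E
python3 - <<'E'
from h import *
a=robot.get_image("scene"); b=robot.get_image("side")
cv2.imwrite("pics/a.png",np.vstack([a["frame"],b["frame"]])[:,:,::-1] if 0 else np.hstack([cv2.resize(x["frame"],(400,300)) for x in (a,b)])[:,:,::-1])
cv2.imwrite("pics/s.png",a["frame"][:,:,::-1])
for nm,p in(("scene",a),("side",b)):
  W=pts(p)
  for n in("straight_rod_mid","bent_rod_mid","stop_face","reject_tray"):
    try:
      for d in robot.trace(p,n):
        r=d["region"]&(p["z_map"]>0); q=W[r]
        print(nm,n,round(d["confidence"],2),np.round(d["uv"]),r.sum(),np.round(np.median(q,0),3),np.round(np.percentile(q,2,0),3),np.round(np.percentile(q,98,0),3))
    except Exception as e: print(n,e)
s=robot.observe();print(s)
E
```

```text
scene straight_rod_mid 0.78 [226. 183.] 281 [ 0.534 -0.115  0.036] [ 0.511 -0.19   0.014] [ 0.543 -0.049  0.041]
scene straight_rod_mid 0.72 [216. 118.] 112 [ 0.308 -0.453  0.024] [ 0.288 -0.526  0.011] [ 0.325 -0.406  0.029]
scene straight_rod_mid 0.5 [259. 140.] 148 [ 0.29  -0.228  0.025] [ 0.227 -0.276  0.013] [ 0.343 -0.193  0.029]
scene bent_rod_mid 0.85 [286. 208.] 359 [0.485 0.08  0.035] [0.453 0.005 0.021] [0.5   0.136 0.042]
scene stop_face 0.9 [250. 216.] 8897 [0.586 0.004 0.013] [ 0.415 -0.218  0.003] [0.709 0.172 0.028]
scene reject_tray 0.64 [355. 281.] 5838 [0.511 0.378 0.007] [0.393 0.296 0.003] [0.63  0.461 0.046]
side straight_rod_mid 0.95 [239. 315.] 411 [ 0.302 -0.49   0.022] [ 0.281 -0.548  0.009] [ 0.327 -0.416  0.028]
side straight_rod_mid 0.9 [214. 255.] 297 [ 0.283 -0.252  0.02 ] [ 0.229 -0.287  0.006] [ 0.343 -0.209  0.027]
side straight_rod_mid 0.85 [358. 249.] 333 [ 0.737 -0.353  0.021] [ 0.701 -0.41   0.006] [ 0.771 -0.289  0.028]
side straight_rod_mid 0.47 [276. 216.] 240 [ 0.529 -0.136  0.032] [ 0.518 -0.195  0.012] [ 0.551 -0.057  0.041]
side bent_rod_m
[... 295 characters left out ...]
': 0.5, 'joints': array([ 1.23696700e+00,  4.23122120e-01,  1.62998081e+00,  1.02770784e-05,
        1.08860855e+00, -1.90075849e-02]), 'qd': array([-4.37155586e-04,  1.10731527e-04, -3.14478453e-04, -5.52319227e-04,
        1.56900486e-04, -5.57256422e-05]), 'joint_efforts': array([-9.57975899e-04, -5.56891644e+01, -2.81900793e+01,  6.74060871e-06,
        1.68604460e-03, -3.64133427e-05]), 'eef_pos': array([0.19348503, 0.5942264 , 0.24527343]), 'eef_rot': array([-4.92483870e-01, -3.10272085e+00,  1.81235465e-04]), 'contact_force': array([-0.14775681,  0.12489335, -1.20881188]), 'ft_torque': array([ 0.00915397, -0.01287494,  0.04244423]), 'gripper_force': 0.0, 'opening': 1.0055397376451107}
```

View pics/s.png

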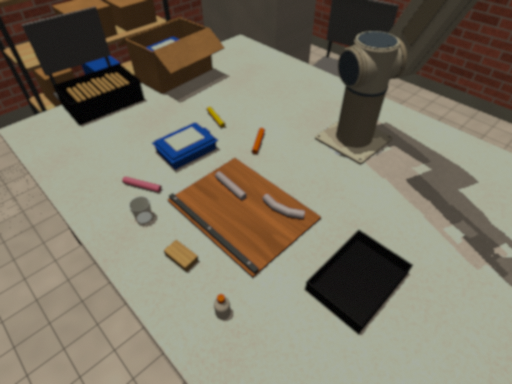

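View pics/a.png

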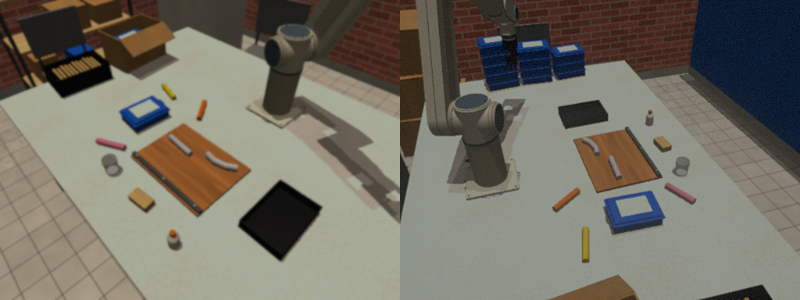

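Candidates: grey straight rod (230,184) against the look-alikes: pink (142,184), yellow (215,117) and orange (259,140). The grey bent rod is at (284,207). The straight target is the grey one on the plate, and the bar is on the far (+x) side. Next I measure the bar and rods precisely.

```bash
cat >> h.py <<'E'
def fit(q):
    m=q[:,:2].mean(0); u,s,vt=np.linalg.svd(q[:,:2]-m,full_matrices=False); d=vt[0]; d=d*np.sign(d[1]); t=(q[:,:2]-m)@d
    return m+d*(np.percentile(t,1)+np.percentile(t,99))/2,d,np.ptp(t)
E
python3 - <<'E'
from h import *
s=robot.observe();R=Ro.from_rotvec(s["eef_rot"]).as_matrix();print("R",np.round(R,3))
out=[]
for n in("scene","side"):
  p=robot.get_image(n);W=pts(p);g=p["frame"].astype(int)
  box=(W[...,0]>.35)&(W[...,0]<.78)&(abs(W[...,1])<.26)&(W[...,2]>-.02)
  dark=box&(g.max(-1)<75)&(W[...,2]>.018)&(W[...,0]>.6)
  print(n,"bar",dark.sum(),fit(W[dark]),np.percentile(W[dark],[2,50,98],axis=0))
  grey=box&(np.ptp(g,axis=-1)<40)&(g.min(-1)>80)&(W[...,2]>.022)&(W[...,0]<.6)
  for m in(grey&(W[...,1]<-.03),grey&(W[...,1]>-.03)):
    q=W[m]; q=q[q[:,2]>.03]; print(" rod",len(q),fit(q),np.percentile(q,[2,98],axis=0).round(3).tolist())
  out.append(cv2.resize(p["frame"][150:290,150:340] if n=="scene" else p["frame"][140:260,200:360],(400,300),interpolation=2))
cv2.imwrite("pics/c.png",np.hstack(out)[:,:,::-1])
E
```

```text
R [[-0.951  0.31  -0.   ]
 [ 0.31   0.951 -0.   ]
 [ 0.    -0.    -1.   ]]
scene bar 515 (array([ 0.69824053, -0.01920195]), array([-0.01527971,  0.99988326]), np.float64(0.3946062507047252)) [[ 0.68945803 -0.20548718  0.01874616]
 [ 0.69842145  0.01038248  0.02646056]
 [ 0.70446239  0.17190167  0.02987623]]
 rod 185 (array([ 0.53348275, -0.11682761]), array([0.0426797 , 0.99908881]), np.float64(0.13975763073802905)) [[0.524, -0.182, 0.03], [0.542, -0.051, 0.041]]
 rod 245 (array([0.48300203, 0.07160548]), array([-0.2457728 ,  0.96932746]), np.float64(0.14289880613247008)) [[0.455, 0.005, 0.03], [0.499, 0.136, 0.041]]
side bar 272 (array([ 0.69409666, -0.03452286]), array([-0.01558363,  0.99987857]), np.float64(0.3986430585743943)) [[ 0.68612539 -0.22883432  0.01837085]
 [ 0.69388534 -0.07106674  0.02353841]
 [ 0.70372323  0.15596625  0.02823606]]
 rod 158 (array([ 0.53152288, -0.12296808]), array([0.04847482, 0.9988244 ]), np.float64(0.13830406380840693)) [[0.519, -0.19, 0.03], [0.544, -0.055, 0.039]]
 rod 118 (array([0.47933001, 0.0656989 ]), array([-0.25809313,  0.96612004]), np.float64(0.13910834569934624)) [[0.451, -0.001, 0.03], [0.499, 0.128, 0.04]]
```

View pics/c.png

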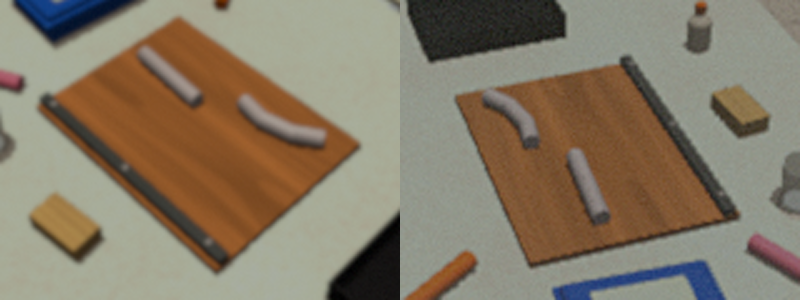

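The crop confirms it: the straight grey rod is at upper left of the scene crop (170,75) and the bent one at (280,120), bulging towards the bar (+x). I'll go above the bent rod first.

servo_tool([
  [[-0.445,-0.406,0.045],[0,0,1.0],100],
  [[-0.445,-0.406,0.045],[0,0,1.0],100],
  [[-0.445,-0.406,0.045],[0,0,1.0],100],
  [[-0.445,-0.406,0.045],[0,0,1.0],100],
  [[-0.445,-0.406,0.045],[0,0,1.0],100],
], newtons=40)

```text
t: 1.23
eef_pos: [0.3482, 0.3217, 0.2223]
eef_rot: [1.848, 2.54, 0.002]
contact_force: [1.2, 1.0, 0.1]
opening: 1.0
gripper_force: 0.0
```

```bash
cat >> h.py <<'E'
def go(x,y,z,yaw):
    s=robot.observe();R=Ro.from_rotvec(s["eef_rot"]);M=R.as_matrix()
    c,n=np.cos(yaw),np.sin(yaw); Y=np.array([c,n,0]);Z=np.array([0,0,-1.]);X=np.cross(Y,Z)
    T=Ro.from_matrix(np.stack([X,Y,Z],1))
    print("t",round(s["t"],2),"pos",s["eef_pos"].round(4),"yaw",np.arctan2(M[1,1],M[0,1]).round(3),"j",s["joints"].round(2),"F",s["contact_force"].round(1),"shift",M.T.dot(np.array([x,y,z])-s["eef_pos"]).round(3),"turn",(R.inv()*T).as_rotvec().round(3))
E
python3 -c "
from h import *
go(.487,.07,.2,.26)"
```

```text
t 1.23 pos [0.3482 0.3217 0.2223] yaw 0.313 j [ 0.72  0.23  1.98 -0.    0.93  0.41] F [1.2 1.  0.1] shift [-0.282  0.055  0.022] turn [ 0.001 -0.     0.053]
```

servo_tool([
  [[-0.28,0.055,0.02],[0,0,0.05],100],
  [[-0.28,0.055,0.02],[0,0,0.05],100],
  [[-0.28,0.055,0.02],[0,0,0.05],100],
  [[-0.28,0.055,0.02],[0,0,0.05],100],
  [[-0.28,0.055,0.02],[0,0,0.05],100],
])

```text
t: 1.85
eef_pos: [0.4885, 0.0721, 0.2022]
eef_rot: [1.906, 2.496, 0.001]
contact_force: [0.2, 0.9, -0.0]
opening: 1.0
gripper_force: 0.0
```

```bash
python3 - <<'E'
from h import *
p=robot.get_image("wrist");W=pts(p);g=p["frame"].astype(int)
cv2.imwrite("pics/w.png",p["frame"][:,:,::-1])
m=(np.ptp(g,axis=-1)<45)&(g.min(-1)>70)&(W[...,2]>.022)&(W[...,2]<.05)&(W[...,1]>-.03)&(W[...,1]<.2)&(W[...,0]<.6)
m=cv2.morphologyEx(m.astype(np.uint8),cv2.MORPH_OPEN,np.ones((5,5)))>0
q=W[m]; c,d,L=fit(q); print(len(q),c,d,L,np.percentile(q[:,2],[2,50,98]))
n=np.array([d[1],-d[0]]); t=(q[:,:2]-c)@d; o=(q[:,:2]-c)@n
for a in np.arange(-.07,.07,.01):
  k=(t>a)&(t<a+.01)
  if k.sum()>20: print(round(a+.005,3),k.sum(),np.percentile(o[k],[3,97]).round(4),(c+(a+.005)*d+n*np.percentile(o[k],[3,97]).mean()).round(4),q[k,2].max().round(3))
go(.487,.07,.2,.26)
E
```

```text
2563 [0.47775401 0.06958681] [-0.24285942  0.97006149] 0.14389189330056468 [0.0292419  0.03648558 0.03877472]
-0.065 149 [-0.0201  0.0033] [0.4854 0.0045] 0.04
-0.055 176 [-0.0176  0.0067] [0.4858 0.0149] 0.039
-0.045 189 [-0.0145  0.01  ] [0.4865 0.0254] 0.039
-0.035 181 [-0.011   0.0143] [0.4879 0.036 ] 0.039
-0.025 193 [-0.0075  0.0168] [0.4883 0.0465] 0.04
-0.015 185 [-0.0064  0.0173] [0.4867 0.0564] 0.04
-0.005 189 [-0.0065  0.017 ] [0.4841 0.066 ] 0.04
0.005 164 [-0.0054  0.0134] [0.4804 0.0754] 0.04
0.015 168 [-0.0054  0.0142] [0.4784 0.0852] 0.04
0.025 161 [-0.0055  0.0132] [0.4755 0.0948] 0.04
0.035 148 [-0.0083  0.0085] [0.4693 0.1036] 0.04
0.045 228 [-0.0135  0.0095] [0.4649 0.1128] 0.039
0.055 226 [-0.0162  0.007 ] [0.4599 0.1218] 0.039
0.065 185 [-0.0172  0.0037] [0.4554 0.131 ] 0.039
t 1.9 pos [0.4901 0.0701 0.2021] yaw 0.266 j [ 0.12  0.29  1.95 -0.    0.9  -0.15] F [ 2.  -1.9  0.3] shift [ 0.001 -0.003  0.002] turn [0.002 0.002 0.006]
```

View pics/w.png

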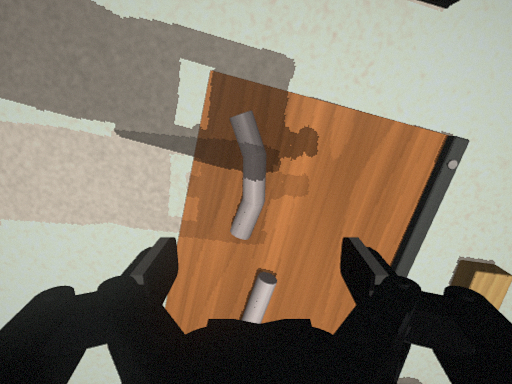

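The wrist view shows the bent rod's middle at (252,170) and the end of the straight one at (263,285). Measured middle is (0.4835, 0.0695) and tops are at 0.039, which agrees with the sizes given. I'll descend and grip.

servo_tool([
  [[0.001,-0.0065,0.06],[0,0,0.016],60],
  [[0.001,-0.0065,0.12],[0,0,0.016],55],
  [[0.001,-0.0065,0.155],[0,0,0.016],50],
  [[0.001,-0.0065,0.172],[0,0,0.016],50],
  [[0.001,-0.0065,0.172],[0,0,0.016],50],
])

```text
t: 2.52
eef_pos: [0.4805, 0.0739, 0.0296]
eef_rot: [-1.923, -2.483, 0.002]
contact_force: [-0.5, -0.4, -0.3]
opening: 0.495
gripper_force: 0.0
```

servo_tool([
  [[0,0,0],[0,0,0],20],
  [[0,0,0],[0,0,0],10],
  [[0,0,0],[0,0,0],10],
  [[0,0,0],[0,0,0],10],
  [[0,0,0],[0,0,0],10],
], newtons=50)

```text
t: 3.15
eef_pos: [0.4818, 0.074, 0.0315]
eef_rot: [1.923, 2.482, 0.003]
contact_force: [-0.9, 0.6, 7.6]
opening: 0.283
gripper_force: 49.7
```

servo_tool([
  [[0,0,-0.06],[0,0,0],10],
  [[0,0,-0.12],[0,0,0],10],
  [[0,0,-0.16],[0,0,0],10],
  [[0,0,-0.16],[0,0,-0.1],10],
  [[0,0,-0.16],[0,0,-0.2],10],
])

```text
t: 3.78
eef_pos: [0.4809, 0.0739, 0.1915]
eef_rot: [1.661, 2.664, 0.002]
contact_force: [0.4, -0.3, -1.8]
opening: 0.282
gripper_force: 50.3
```

```bash
python3 - <<'E'
from h import *
p=robot.get_image("scene");W=pts(p);g=p["frame"].astype(int)
m=(g.max(-1)<70)&(W[...,2]>.032)&(W[...,2]<.055)&(W[...,0]>.33)&(W[...,0]<.7)&(W[...,1]>.25)&(W[...,1]<.55)
r=cv2.minAreaRect((W[m][:,:2]*1000).astype(np.float32)); print(m.sum(),r)
print(robot.observe()["opening"],robot.observe()["gripper_force"])
go(.511,.378,.2,1.57)
E
```

```text
797 ((511.0574951171875, 378.7021179199219), (239.7709197998047, 166.72264099121094), 1.2072865962982178)
0.28267987687296287 50.31224191188812
t 3.83 pos [0.4807 0.0738 0.1911] yaw 0.46 j [ 0.13  0.3   1.97 -0.    0.87 -0.33] F [-0.2  0.8 -1.3] shift [ 0.259  0.162 -0.009] turn [ 1.00e-03  1.00e-03 -1.11e+00]
```

servo_tool([
  [[0.26,0.162,0],[0,0,-1.1],10],
  [[0.26,0.162,0],[0,0,-1.1],10],
  [[0.26,0.162,0],[0,0,-1.1],10],
  [[0.26,0.162,0],[0,0,-1.1],10],
  [[0.26,0.162,0],[0,0,-1.1],10],
])

```text
t: 4.45
eef_pos: [0.5125, 0.3807, 0.1903]
eef_rot: [0.275, 3.129, 0.0]
contact_force: [0.5, 0.3, -1.3]
opening: 0.283
gripper_force: 50.3
```

```bash
python3 -c "
from h import *
go(.511,.378,.12,1.57)"
```

```text
t 4.45 pos [0.5125 0.3807 0.1903] yaw 1.395 j [ 0.62  0.51  1.64 -0.    1.   -0.77] F [ 0.5  0.3 -1.3] shift [ 0.001 -0.003  0.07 ] turn [ 0.     0.    -0.175]
```

servo_tool([
  [[0.001,-0.003,0.05],[0,0,-0.17],10],
  [[0.001,-0.003,0.1],[0,0,-0.17],10],
  [[0.001,-0.003,0.14],[0,0,-0.17],10],
  [[0.001,-0.003,0.163],[0,0,-0.17],10],
  [[0.001,-0.003,0.163],[0,0,-0.17],10],
])

```text
t: 5.08
eef_pos: [0.5109, 0.3754, 0.0261]
eef_rot: [-0.018, -3.14, 0.001]
contact_force: [-0.3, -0.0, -2.2]
opening: 0.283
gripper_force: 51.9
```

servo_tool([
  [[0,0,0],[0,0,0],45],
  [[0,0,0],[0,0,0],55],
  [[0,0,0],[0,0,0],60],
  [[0,0,-0.05],[0,0,0],60],
  [[0,0,-0.1],[0,0,0],60],
])

```text
t: 5.7
eef_pos: [0.5109, 0.3755, 0.1281]
eef_rot: [-0.017, -3.141, 0.001]
contact_force: [-0.1, -0.2, 1.0]
opening: 0.599
gripper_force: 0.0
```

servo_tool([
  [[0,0,-0.06],[0,0,0],0],
  [[0,0,-0.06],[0,0,0],0],
])

```text
t: 5.95
eef_pos: [0.5141, 0.3777, 0.1933]
eef_rot: [0.017, 3.133, 0.01]
contact_force: [0.1, 0.2, 0.4]
opening: 0.181
gripper_force: 0.0
```

```bash
python3 - <<'E'
from h import *
p=robot.get_image("wrist");W=pts(p);g=p["frame"].astype(int)
for d in robot.trace(p,"bent_rod_mid")[:1]: q=W[d["region"]]; print(d["confidence"],fit(q),np.percentile(q,[3,50,97],axis=0).round(3).tolist())
a=robot.get_image("scene");W=pts(a);g=a["frame"].astype(int)
grey=(np.ptp(g,axis=-1)<40)&(g.min(-1)>80)&(W[...,2]>.03)&(W[...,2]<.05)&(W[...,0]<.6)&(W[...,0]>.45)&(W[...,1]<0)&(W[...,1]>-.22)
print(fit(W[grey]))
cv2.imwrite("pics/w2.png",np.hstack([cv2.resize(x["frame"],(400,300)) for x in(p,a)])[:,:,::-1])
go(.495,-.118,.15,0.046)
E
```

```text
0.96 (array([0.51409497, 0.37164055]), array([0.99987424, 0.01585887]), np.float64(0.15005843794680845)) [[0.449, 0.355, 0.021], [0.505, 0.371, 0.029], [0.576, 0.387, 0.032]]
(array([ 0.53354942, -0.11690008]), array([0.04008395, 0.99919632]), np.float64(0.13730851077630551))
t 6.1 pos [0.5107 0.3753 0.1866] yaw 1.56 j [ 0.62  0.5   1.65 -0.    0.99 -0.94] F [-0.3  0.   0.3] shift [ 0.01  -0.493  0.037] turn [-1.000e-03 -0.000e+00  1.514e+00]
```

View pics/w2.png

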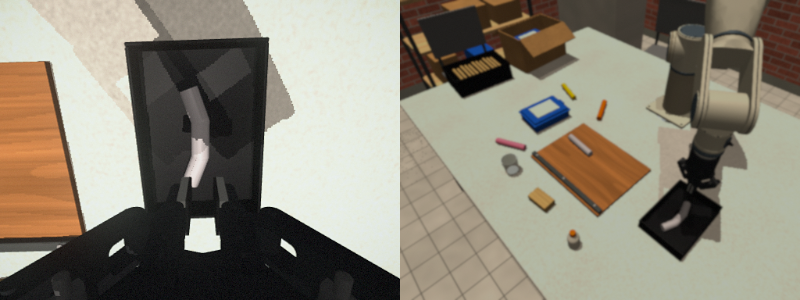

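The bent rod lies in the tray (left view, around (200,135)), and the straight rod has not moved. I'll push the straight rod from behind with both fingers spread along it, so it stays parallel.

servo_tool([
  [[0.023,-0.493,0.037],[0,0,0.03],60],
  [[0.023,-0.493,0.037],[0,0,0.03],60],
  [[0.023,-0.493,0.037],[0,0,0.03],60],
  [[0.023,-0.493,0.037],[0,0,0.03],60],
  [[0.023,-0.493,0.037],[0,0,0.03],60],
])

```text
t: 6.72
eef_pos: [0.4918, 0.0627, 0.1619]
eef_rot: [-0.063, -3.138, 0.001]
contact_force: [0.9, 0.4, -0.1]
opening: 0.597
gripper_force: 0.0
```

```bash
python3 -c "
from h import *
go(.48,-.118,.15,1.529)"
```

```text
t 6.72 pos [0.4918 0.0627 0.1619] yaw 1.53 j [ 0.1   0.36  1.97 -0.    0.81 -1.43] F [ 0.9  0.4 -0.1] shift [ 0.004 -0.181  0.012] turn [-0.    -0.003  0.001]
```

servo_tool([
  [[0.004,-0.181,0.012],[0,0,0],60],
  [[0.004,-0.181,0.012],[0,0,0],60],
  [[0.004,-0.181,0.012],[0,0,0],60],
  [[0.004,-0.181,0.012],[0,0,0],60],
  [[0.004,-0.181,0.012],[0,0,0],60],
])

```text
t: 7.35
eef_pos: [0.4809, -0.1159, 0.1504]
eef_rot: [-0.066, -3.138, -0.001]
contact_force: [0.2, -0.5, 0.4]
opening: 0.6
gripper_force: 0.0
```

```bash
python3 - <<'E'
from h import *
p=robot.get_image("wrist");W=pts(p)
print(p["R"].T@(-p["t"]))
for d in robot.trace(p,"straight_rod_mid")[:2]: q=W[d["region"]]; print(d["confidence"],fit(q),np.percentile(q,[3,50,97],axis=0).round(3).tolist())
cv2.imwrite("pics/w3.png",p["frame"][:,:,::-1])
go(.48,-.118,.028,1.529)
E
```

```text
[ 0.41115813 -0.11279217  0.27915254]
0.85 (array([ 0.32924868, -0.21126516]), array([0.64685758, 0.76261083]), np.float64(0.15264755498685273)) [[0.319, -0.226, 0.007], [0.333, -0.206, 0.023], [0.347, -0.193, 0.027]]
0.79 (array([ 0.5959883, -0.2219214]), array([-0.84227165,  0.53905331]), np.float64(0.364807082472398)) [[0.695, -0.309, 0.004], [0.704, -0.288, 0.02], [0.712, -0.279, 0.026]]
t 7.45 pos [ 0.4815 -0.1149  0.1509] yaw 1.531 j [-0.26  0.38  1.98  0.    0.79 -1.79] F [-0.3  0.8 -0.5] shift [ 0.001 -0.003  0.123] turn [ 0.001 -0.002  0.002]
```

View pics/w3.png

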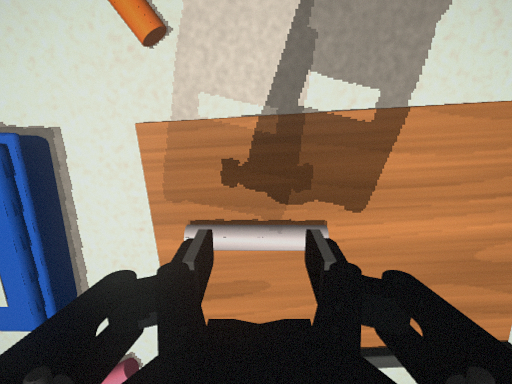

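The wrist view shows the straight rod at (257,235) centred in front of the two fingers, with the plate clear behind it. Descending behind it.

servo_tool([
  [[0.002,-0.003,0.05],[0,0,0],60],
  [[0.002,-0.003,0.1],[0,0,0],60],
  [[0.002,-0.003,0.122],[0,0,0],60],
  [[0.002,-0.003,0.122],[0,0,0],60],
  [[-0.012,-0.003,0.122],[0,0,0],60],
])

```text
t: 8.07
eef_pos: [0.494, -0.1187, 0.0303]
eef_rot: [-0.062, -3.14, -0.0]
contact_force: [0.5, -0.0, -0.3]
opening: 0.597
gripper_force: 0.0
```

servo_tool([
  [[-0.006,0,0],[0,0,0],60],
  [[-0.012,0,0],[0,0,0],60],
  [[-0.018,0,0],[0,0,0],60],
  [[-0.024,0,0],[0,0,-0.01],60],
  [[-0.03,0,0],[0,0,-0.02],60],
])

```text
t: 8.7
eef_pos: [0.5242, -0.1208, 0.0297]
eef_rot: [0.032, 3.141, -0.0]
contact_force: [0.1, -0.2, 0.8]
opening: 0.601
gripper_force: 0.1
```

```bash
cat > r.py <<'E'
from h import *
p=robot.get_image("scene");W=pts(p);g=p["frame"].astype(int)
grey=(np.ptp(g,axis=-1)<40)&(g.min(-1)>80)&(W[...,2]>.03)&(W[...,2]<.05)&(W[...,0]<.72)&(W[...,0]>.45)&(W[...,1]<0.02)&(W[...,1]>-.23)
n,l,st,_=cv2.connectedComponentsWithStats(grey.astype(np.uint8)); k=1+st[1:,4].argmax(); print(st[k],fit(W[l==k]))
cv2.imwrite("pics/r.png",cv2.resize(p["frame"][140:290,140:340],(800,600))[:,:,::-1])
go(.651,-.118,.028,1.586)
E
python3 r.py
```

```text
[212 175  27  25 174] (array([ 0.5532052 , -0.11803905]), array([0.067496  , 0.99771954]), np.float64(0.1348763761122547))
t 8.75 pos [ 0.5252 -0.121   0.0298] yaw 1.551 j [-0.25  0.64  1.92  0.    0.58 -1.8 ] F [ 1.3 -1.1  0.7] shift [-0.126  0.005  0.002] turn [-0.     0.001 -0.035]
```

The rod is rolling. Continuing slowly.

servo_tool([
  [[-0.007,0,0],[0,0,-0.01],60],
  [[-0.014,0,0],[0,0,-0.02],60],
  [[-0.021,0.001,0],[0,0,-0.03],60],
  [[-0.028,0.001,0],[0,0,-0.035],60],
  [[-0.035,0.001,0],[0,0,-0.035],60],
])

```text
t: 9.38
eef_pos: [0.5593, -0.1205, 0.0297]
eef_rot: [0.023, -3.141, 0.0]
contact_force: [0.1, -0.5, 1.0]
opening: 0.6
gripper_force: 0.1
```

servo_tool([
  [[-0.007,0,0],[0,0,0],60],
  [[-0.014,0,0],[0,0,0],60],
  [[-0.021,0.001,0],[0,0,0],60],
  [[-0.028,0.001,0],[0,0,0],60],
  [[-0.035,0.001,0],[0,0,0],60],
])

```text
t: 10.0
eef_pos: [0.5943, -0.119, 0.0297]
eef_rot: [0.022, -3.142, 0.0]
contact_force: [-0.6, 0.0, 0.1]
opening: 0.607
gripper_force: 0.1
```

```bash
python3 r.py
```

```text
[194 184  28  27 193] (array([ 0.62345112, -0.12092063]), array([0.06684934, 0.99776308]), np.float64(0.1402606188264399))
t 10.05 pos [ 0.5954 -0.1191  0.0299] yaw 1.585 j [-0.22  0.7   1.76  0.    0.68 -1.8 ] F [1.2 0.4 0.6] shift [-0.056  0.     0.002] turn [-0.     0.001 -0.001]
```

View pics/r.png

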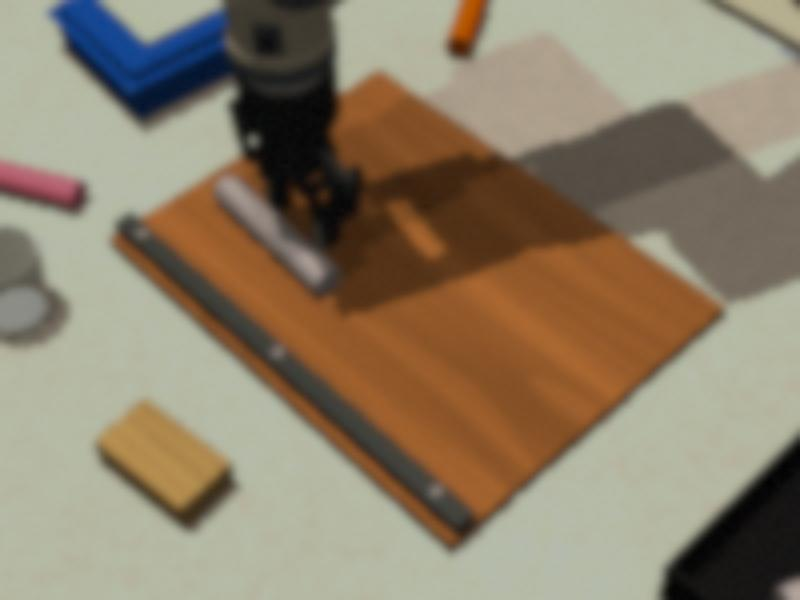

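The rod, at (275,235) in the crop, is in contact with the fingers and slightly skewed. About 52 mm remain to the bar.

servo_tool([
  [[-0.007,0,0],[0,0,0],60],
  [[-0.014,0,0],[0,0,0],60],
  [[-0.021,0,0],[0,0,0],60],
  [[-0.028,0,0],[0,0,0],60],
  [[-0.034,0,0],[0,0,0],60],
])

```text
t: 10.68
eef_pos: [0.6284, -0.1185, 0.0297]
eef_rot: [-0.022, 3.141, -0.0]
contact_force: [-0.2, 0.3, -0.5]
opening: 0.6
gripper_force: 0.2
```

servo_tool([
  [[-0.005,0,0],[0,0,0],60],
  [[-0.01,0,0],[0,0,0],60],
  [[-0.014,0,0],[0,0,0],60],
  [[-0.017,0,0],[0,0,0],60],
  [[-0.019,0,0],[0,0,0],60],
])

```text
t: 11.3
eef_pos: [0.6467, -0.1183, 0.0296]
eef_rot: [0.022, -3.141, -0.0]
contact_force: [-1.4, -0.1, 1.0]
opening: 0.604
gripper_force: 1.0
```

```bash
python3 r.py
```

```text
[181 192  28  28 196] (array([ 0.67510966, -0.1221242 ]), array([0.05510098, 0.99848079]), np.float64(0.13972329960209356))
t 11.35 pos [ 0.6468 -0.1183  0.0296] yaw 1.585 j [-0.2   0.75  1.64 -0.    0.75 -1.78] F [-0.3 -0.2  1.2] shift [-0.004  0.     0.002] turn [ 0.    -0.    -0.001]
```

servo_tool([
  [[-0.001,0,0],[0,0,0],60],
  [[-0.002,0,0],[0,0,0],60],
  [[-0.003,0,0],[0,0,0],60],
  [[-0.004,0,0],[0,0,0],60],
  [[-0.004,0,0],[0,0,0],60],
])

```text
t: 11.98
eef_pos: [0.6506, -0.1183, 0.0297]
eef_rot: [0.022, -3.141, 0.0]
contact_force: [-2.9, -1.2, 2.5]
opening: 0.605
gripper_force: 1.5
```

```bash
python3 r.py
```

```text
[179 193  29  27 189] (array([ 0.67846641, -0.1222892 ]), array([0.01385895, 0.99990396]), np.float64(0.1386308455805188))
t 12.03 pos [ 0.6506 -0.1183  0.0296] yaw 1.585 j [-0.2   0.75  1.63 -0.    0.76 -1.78] F [-3.5 -0.8  2.2] shift [-0.     0.     0.002] turn [-0.    -0.    -0.001]
```

View pics/r.png

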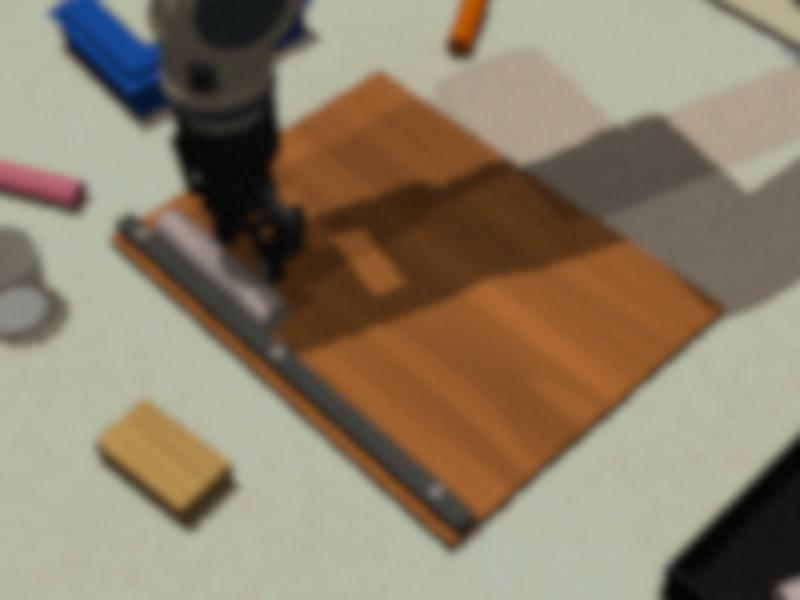

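The rod is against the bar at (220,265) and parallel within about 2°. I'll back off gently and check that it stays.

servo_tool([
  [[0.001,0,0],[0,0,0],60],
  [[0.002,0,0],[0,0,0],60],
  [[0.003,0,0],[0,0,0],60],
  [[0.004,0,0],[0,0,0],60],
  [[0.006,0,0],[0,0,0],60],
])

```text
t: 12.65
eef_pos: [0.6448, -0.1183, 0.0297]
eef_rot: [-0.022, 3.141, -0.0]
contact_force: [1.1, 0.5, 0.5]
opening: 0.603
gripper_force: 0.0
```

servo_tool([
  [[0.004,0,0],[0,0,0],60],
  [[0.01,0,0],[0,0,0],60],
  [[0.02,0,0],[0,0,0],60],
  [[0.03,0,0],[0,0,0],60],
  [[0.03,0,-0.03],[0,0,0],60],
])

```text
t: 13.28
eef_pos: [0.6114, -0.1183, 0.0577]
eef_rot: [0.022, -3.136, -0.002]
contact_force: [0.8, -0.1, 0.5]
opening: 0.602
gripper_force: 0.0
```

servo_tool([
  [[0,0,-0.05],[0,0,0],60],
  [[0,0,-0.08],[0,0,0],60],
  [[0,0,-0.08],[0,0,0],60],
  [[0,0,-0.08],[0,0,0],60],
  [[0,0,-0.08],[0,0,0],60],
])

```text
t: 13.9
eef_pos: [0.6137, -0.1185, 0.1382]
eef_rot: [0.022, -3.139, -0.001]
contact_force: [-0.1, 0.4, -0.5]
opening: 0.599
gripper_force: 0.0
```

```bash
python3 r.py; python3 r.py
```

```text
[179 193  31  27 224] (array([ 0.67744485, -0.12158432]), array([-0.01003603,  0.99994964]), np.float64(0.13938146495671827))
t 13.95 pos [ 0.6139 -0.1186  0.1382] yaw 1.585 j [-0.21  0.56  1.69  0.    0.89 -1.79] F [ 0.2 -0.6  0.1] shift [-0.037 -0.     0.11 ] turn [ 0.001 -0.002 -0.001]
[179 193  31  27 226] (array([ 0.67741203, -0.12258127]), array([-0.01358944,  0.99990766]), np.float64(0.13978978709327855))
t 14.0 pos [ 0.614  -0.1186  0.1384] yaw 1.585 j [-0.21  0.56  1.69 -0.    0.89 -1.79] F [-0.1 -0.1  0.2] shift [-0.037  0.     0.11 ] turn [ 0.    -0.002 -0.001]
```

View pics/r.png

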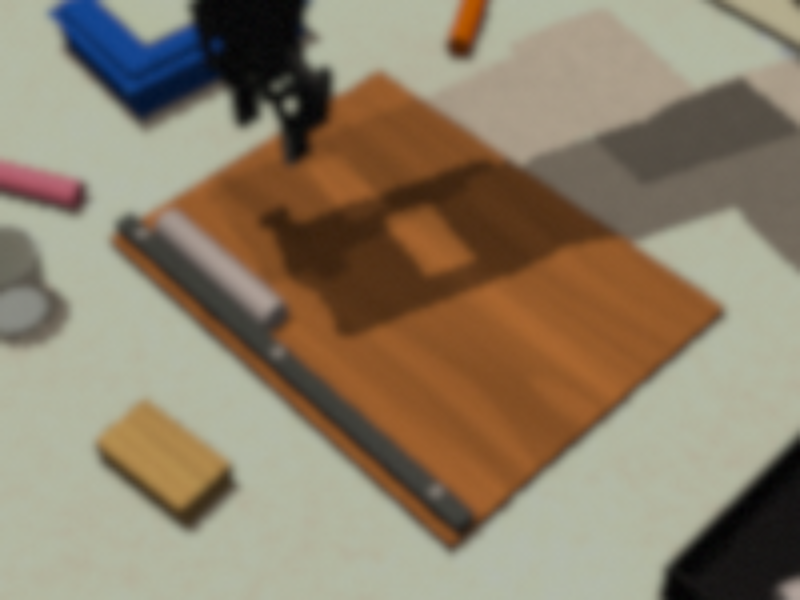

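The straight rod rests against the bar. Two cues show it rolled rather than slid: near-zero push force, and a sideways drift that matched its heading. Handing in.

```bash
python3 -c "
from cell import robot
print(robot.hand_in())"
```

```text
the job is handed in; nothing more can be done
None
```

I handed the job in at about 14 s of the 54 s allowed: the straight rod rests against the stop bar, parallel to it within 1°, and the bent rod lies on the tray floor; that it rolled rather than slid is inferred from push force and drift, and no verdict came back.

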